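# Draw the wedge out from under the cold-well lid

### The job

The heavy steel lid of the cold well is propped ajar by a wooden wedge under its front edge. Work that wedge straight out backward so that the lid comes down gently until it is fully shut, without letting it drop, then lay the wedge flat on its base in the shallow tray and let go. Leave the spare wedge where it lies.

Things in the scene. Friction and masses are not known exactly. Their poses are not given: they have to be found in the camera images.
- wedge_mid (a point): Wooden wedge under the lid's front edge: 160 mm long, 36 wide, flat base on the counter, height 48 mm at the thick end sloping evenly to 4 at the tip; 0.13 kg. Point: mid length and width, 24 mm above the base. x points from the thick end (-80 mm, out in front) to the tip (+80 mm, under the lid), z up. 90 mm of it is under the lid. Pull along -x: drag about 5 to 12 N; clear after 95 mm.
- lid: The steel lid (380 mm wide, 300 front to back, 22 thick, 1.8 kg) hinged on its far edge. Origin: middle of the front edge, on the underside: 8 mm above the counter when fully shut, about 28 mm when propped. x points back to the hinge, z up. It rides down the wedge's slope, shut after about 75 mm of pull. Bar handle on its top, 160 mm behind the front edge, its top 51 mm above the underside.
- tray: The shallow open steel tray, fixed, on the left or right of the lid: 250 mm long, 160 mm wide, 25 mm high outside, walls 4 mm, floor 4 mm thick. Origin at the centre of its underside on the counter; x along its length, z up.
- spare_mid (a point): The spare wooden wedge, the same as the other but lying free on the counter on the side opposite the tray, to be left alone. Point and axes as for the other wedge.
There are look-alikes about, which are no part of the job. Leave any pink or yellow look-alike of the part that bears wedge_mid alone.

How it is judged:
At the end, for the whole second after the job is handed in: Lid shut (front edge's underside below 12.5 mm; 8 is fully shut); wedge on its base in the tray (middle within 60 mm of the tray's centre lengthwise, 70 mm across, below 38 mm height, tilted under 10 degrees); spare wedge within 30 mm of where it lay (height (world z) of lid below 0.0125 m and x of wedge_mid in the frame of tray between -0.06 and 0.06 m and y of wedge_mid in the frame of tray between -0.07 and 0.07 m and height (world z) of wedge_mid below 0.038 m and angle between wedge_mid's own z axis and vertical below 0.17 rad and distance of spare_mid from where it was at the start of the episode below 0.03 m); the robot touches nothing.
It fails at once if the lid drops or slams (it moves faster than 0.2 m/s) (linear speed of lid above 0.2 m/s).
It fails at once if the spare wedge is moved more than 30 mm (distance of spare_mid from where it was at the start of the episode above 0.03 m).
It also fails if it takes over 40 s, if anything falls off the work surface, if the arm or the gripper's body presses on something with over 40 N, if the wrist force passes 120 N, or if a joint passes its speed limit or range.

### The arm

A 6-joint arm with a two-finger parallel gripper is mounted at the origin on the work surface. World frame = base frame: x ahead of the robot, y to its left, z up, the work surface at z = 0. Lengths are in m, angles in rad, forces in N, time in s.
With the tool pointing down it reaches from about 0.375 to 0.925 m from the base axis. Payload 5.7 kg.
Tool frame: the origin (TCP) lies where the fingers leave the gripper's body, on its centre line; the fingertips stand 73 mm ahead of it and the grasp point (between the pads) lies 54 mm ahead of it (bot.tcp_to_tips is the distance from the TCP to the fingertips, in m); z points along the fingers, y is the direction in which the jaws open and shut (so a half turn about z gives the same grasp; the last joint's range is limited). The gripper opens to 85 mm and grips with 20 to 120 N. Pads are 22 mm wide; open, the fingers measure 114 mm over their backs; the gripper's body (76 mm by 85 mm) begins 54 mm behind the grasp point. The pads swing forward as they close: fully open they stand 13 mm farther back than shut.
Start: joints at [-1.218, 0.359, 1.51, -0, 1.272, -0.115], TCP at [0.271, -0.536, 0.304] pointing down, gripper open.
Joint ranges: [-2.97, 2.97], [-1.01, 2.36], [0.21, 2.38], [-0.96, 4.11], [0.2, 2.71], [-2.98, 2.98]. Speed limits (rad/s): [2.39, 2.39, 3.14, 3.14, 3.14, 3.14].

### API

Orientations are given as [roll, pitch, yaw] about the fixed x, y, z axes, in that order (R = Rz(yaw) Ry(pitch) Rx(roll)).
In Python, from cell import sensors, capture, get_calibration, workorder, bot gives the robot as it stands.
- The arm moves only by the tool apply_moves, never from a script. Its argument "deltas" is a list of rows, each a list of 2 entries, a list of its own where there are three numbers: the shift along the tool's x, y, z in m, then the turn, a rotation vector about the tool's x, y, z in rad. A call has 1 to 5 rows; each row is the pose to reach, as a shift and turn from the pose commanded when the call began, along the tool's axes at that moment; what a row does not reach only later rows make up. A row lasts 1/12 s, in which the tool goes at most 41.7 mm and 7.16 degrees, less where a joint would pass 70% of its speed; a pose out of reach is approached as far as the arm can. A call with a gripper value outside its range is refused whole. "hand" is the closure, from 0 (fully open) to 1 (shut), set as the call begins (left out, the last holds). The fingers move at their own pace and stop on an object; the grip force is fixed at half the most. Time passes only in rows, so rows that repeat a pose let the fingers close. It gives the time, the measured TCP pose, the force and the opening at its end, in the units of the state.
- sensors.sense(): the state, without advancing time (a new reading comes with each control period).
- capture(name): name is "scene" or "side" or "wrist"; returns (picture, depth): 420x560x3 uint8, red, green, blue; 420x560 float32, m along the optical axis (not along the pixel's ray), 0 where there is no reading.
- get_calibration(name): a dict with "fx", "fy", "cx", "cy" (pixels), "extrinsics" (4x4, takes a point from camera to world coordinates). Camera axes: x right, y down, z forward; pixel columns grow to the right and rows downward; lengths in m; the calibration is good to about 2 mm. The wrist camera is an equidistant fisheye: a pixel r from the principal point sees the ray r / f radians off the axis. A picture is of the moment at which its call begins: read the wrist's pose just before it. get_calibration takes no time and is no camera call; for the wrist camera it gives the pose at the moment of the call.
- workorder.hand_in(): hands the job in, once; it reports no verdict.
The state is a dict: "time": time; "q": joint angles; "qd": joint speeds; "joint_efforts": joint torques, N m; "ee_pos": TCP position; "orientation": TCP orientation; "ft_force": force on the tool from outside, world axes, zero at the start; "wrist_torque": the same for the moment, N m; "opening": finger opening in m.
Only numpy, scipy, OpenCV 4.12 (cv2) and the standard library are available. Lean on these libraries where they do the work, as an engineer would, in place of code of your own. Each camera call takes 0.05 s, during which the arm holds its last target. There are 200 camera calls.

## Working session

There is one attempt and no reset: what is moved stays moved. The work goes in short steps, Python scripts to look and compute and a tool call to move; the robot and the scene stay as the last step left them, time stands still between calls to the robot, and variables do not carry over. Pictures are saved under pics/ and viewed, about 8 in all and at most 12, crops included, and the job is handed in when it is done.

Besides the shell and the picture viewer there is one more tool, called after ">>>" as name(argument=value, ...) on one line, values as JSON. apply_moves: Moves the arm, as the interface text tells. Its arguments: {"type":"object","properties":{"deltas":{"type":"array"},"hand":{"type":"number"}},"required":["deltas"]}

```bash
mkdir -p pics; python3 - <<'E'
from cell import sensors,capture,get_calibration
import numpy as np,cv2
for n in("scene","side"):
    p,d=capture(n); np.savez(f"{n}.npz",p=p,d=d,**get_calibration(n)); cv2.imwrite(f"pics/{n}1.png",p[:,:,::-1])
    c=get_calibration(n); print(n,c)
print(sensors.sense())
E
```

```text
scene {'fx': 449.01750606567083, 'fy': 449.01750606567083, 'cx': 284.97708884527526, 'cy': 217.89970748765606, 'extrinsics': array([[-0.24357707,  0.81866253, -0.52005949,  1.01250363],
       [ 0.96987035,  0.20302095, -0.13466254,  0.12368208],
       [-0.0046602 , -0.53719099, -0.84344776,  0.90225631],
       [ 0.        ,  0.        ,  0.        ,  1.        ]])}
side {'fx': 388.47690718575365, 'fy': 388.47690718575365, 'cx': 275.6310874062856, 'cy': 212.8158371122971, 'extrinsics': array([[-0.99098014, -0.08305563,  0.10516717,  0.39330228],
       [-0.13249806,  0.48975435, -0.86173369,  0.87612521],
       [ 0.02006575, -0.86789541, -0.49634154,  0.54692209],
       [ 0.        ,  0.        ,  0.        ,  1.        ]])}
{'time': 0.1, 'q': array([-1.21809445e+00,  3.59467991e-01,  1.51133224e+00,  2.28819445e-05,
        1.27251580e+00, -1.15059448e-01]), 'qd': array([ 0.00064121, -0.00180351,  0.00018251,  0.00077324, -0.00119559,
       -0.0007054 ]), 'joint_efforts': array([-1.46575776e-04, -5.28651917e+01, -2.79350084e+01, -1.21091011e-04,
        4.99309230e-03,  1.95145225e-05]), 'ee_pos': array([ 0.27038118, -0.53506712,  0.30311364]), 'orientation': array([-3.13988318e+00, -2.19569086e-04,  4.67754397e-01]), 'ft_force': array([ 0.02857098, -0.30977912, -0.51821736]), 'wrist_torque': array([-0.01750186,  0.04034763, -0.0158542 ]), 'opening': 0.08535154116653078}
```

View pics/scene1.png

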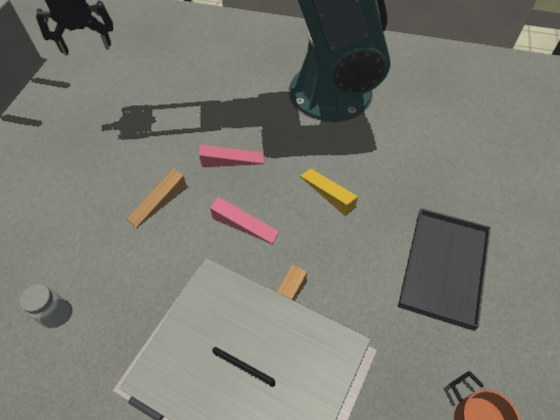

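View pics/side1.png

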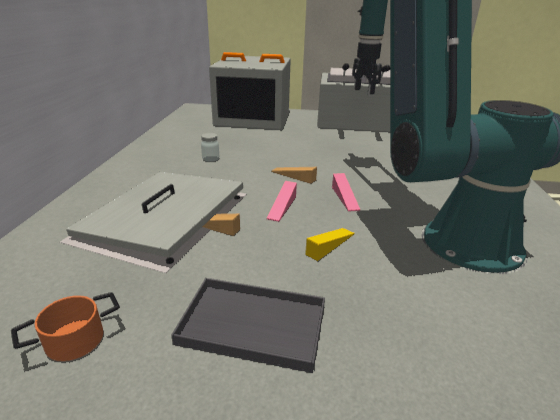

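The scene view shows the propping wedge at (292,283), the spare at (157,200), the tray at (446,268), and pink and yellow look-alikes between the robot and the lid. The side view agrees, with the wedge's thick end at (222,223).

```bash
cat > h.py <<'E'
import numpy as np,cv2
def pts(n,f=None):
    z=np.load(f or f"{n}.npz"); p,d,E=z['p'],z['d'],z['extrinsics']
    v,u=np.mgrid[:420,:560]
    c=np.stack([(u-z['cx'])/z['fx']*d,(v-z['cy'])/z['fy']*d,d],-1)
    return p,d,c@E[:3,:3].T+E[:3,3],cv2.cvtColor(p,cv2.COLOR_RGB2HSV)
def rect(q):
    (c,s,a)=cv2.minAreaRect(q[:,:2].astype(np.float32)*1000); return np.round(c,1),np.round(s,1),round(a,1)
E
python3 - <<'E'
from h import *
for n,wb,tb in(("scene",(275,262,312,304),(395,205,495,330)),("side",(200,208,245,240),(170,275,330,365))):
    p,d,P,h=pts(n); X,Y,Z=P[...,0],P[...,1],P[...,2]
    def box(m,b):
        o=np.zeros_like(m); o[b[1]:b[3],b[0]:b[2]]=m[b[1]:b[3],b[0]:b[2]]; return o
    wood=(h[...,0]<20)&(h[...,0]>8)&(h[...,1]>110)&(d>0)
    print(n,"hsv",h[283 if n=="scene" else 223,292 if n=="scene" else 228])
    m=cv2.erode(box(wood,wb).astype(np.uint8),np.ones((2,2)))>0
    q=P[m]; print("wedge",len(q),rect(q),"z",np.percentile(q[:,2],[2,50,98]).round(4))
    t=q[q[:,2]>np.percentile(q[:,2],98)-.012]; print(" top",rect(t),len(t)); 
    m=box((h[...,2]<75)&(d>0)&(Z<.04)&(Z>-.01),tb); q=P[m]; print("tray",rect(q),np.percentile(q[:,2],[2,50,98]).round(4))
    g=(Z>.03)&(Z<.09)&(h[...,1]<60)&(h[...,2]>90)&(X>.4)&(Y>-.4)&(Y<.35)
    k,l,s,c=cv2.connectedComponentsWithStats(g.astype(np.uint8)); i=1+s[1:,4].argmax(); q=P[l==i]
    print("lid",s[i],rect(q)); A=np.c_[q[:,:2],np.ones(len(q))]; w=np.linalg.lstsq(A,q[:,2],rcond=None)[0]; print("plane",w)
    print(" corners",cv2.boxPoints(cv2.minAreaRect(q[:,:2].astype(np.float32)*1000)).round())
    if n=="scene": q=P[box(wood,(120,165,195,230))]; print("spare",rect(q),np.percentile(q[:,2],[2,98]).round(4))
    print("counter z",np.median(Z[330:400,480:550] if n=="side" else Z[150:200,400:500]))
    np.save(n+"_w.npy",P[box(wood,wb)])
E
```

```text
scene hsv [ 16 120 192]
wedge 452 (array([629.6,  38.7]), array([30.9, 60.2]), 73.0) z [0.02   0.0363 0.046 ]
 top (array([628.4,  38.5]), array([30.7, 58.8]), 71.1) 294
tray (array([497.7, 355.8]), array([166., 251.]), 85.0) [0.     0.015  0.0255]
lid [  126   257   244   163 24504] (array([807.8,  -5.6]), array([380.5, 291.8]), 76.5)
plane [-0.06408281  0.01640736  0.09091666]
 corners [[ 621. -156.]
 [ 905. -225.]
 [ 994.  145.]
 [ 710.  213.]]
spare (array([ 488.4, -333.6]), array([ 36.8, 156.1]), 63.0) [0.001  0.0445]
counter z -0.001573787712502217
side hsv [ 17 134 105]
wedge 490 (array([635.6,  38.2]), array([38.6, 86.6]), 77.1) z [0.0037 0.0275 0.0485]
 top (array([620.2,  45.8]), array([33.2, 54.9]), 82.3) 143
tray (array([495.1, 355.8]), array([161. , 251.2]), 84.9) [0.0016 0.0149 0.0257]
lid [  66  172  177   79 6890] (array([810.8,  -6.6]), array([387.1, 301.5]), 76.1)
plane [-0.06647308  0.01396246  0.09602313]
 corners [[ 618. -158.]
 [ 911. -231.]
 [1003.  145.]
 [ 711.  217.]]
counter z 0.0020228052656805495
```

```bash
cat >> h.py <<'E'
def delta(pos,yaw):
    from cell import sensors
    from scipy.spatial.transform import Rotation as R
    s=sensors.sense(); A=R.from_euler('xyz',s['orientation']); B=R.from_euler('xyz',[np.pi,0,yaw])
    print("t",s['time'],"pos",s['ee_pos'].round(4),"rpy",s['orientation'].round(4),"F",s['ft_force'].round(1),"op",round(s['opening'],4),"q",s['q'].round(2))
    print("shift",A.inv().apply(np.array(pos)-s['ee_pos']).round(4),"turn",(A.inv()*B).as_rotvec().round(4))
E
python3 - <<'E'
from h import *
p,d,P,h=pts("scene")
for nm,m in(("yellow",(h[...,0]>20)&(h[...,0]<32)&(h[...,1]>150)),("pink",(h[...,0]>165)&(h[...,1]>110))):
    m=m&(d>0); m[370:]=0
    k,l,s,c=cv2.connectedComponentsWithStats(m.astype(np.uint8))
    for i in range(1,k):
        if s[i,4]>150: print(nm,cv2.boxPoints(cv2.minAreaRect(P[l==i][:,:2].astype(np.float32)*1000)).round().tolist())
m=(h[...,0]<20)&(h[...,0]>8)&(h[...,1]>110)&(d>0)
o=np.zeros_like(m);o[262:304,275:312]=m[262:304,275:312];q=P[o];q=q[q[:,2]>.03]
a=-.238; L=(q[:,:2]-[.6655,.0285])@np.array([[np.cos(a),-np.sin(a)],[np.sin(a),np.cos(a)]])*1000
for x in range(-75,0,8):
    w=L[(L[:,0]>x)&(L[:,0]<x+8)]
    if len(w)>5: print(x+4,len(w),np.percentile(w[:,1],[4,96]).round(1))
delta([.624,.0395,.22],-.238)
E
```

```text
yellow [[296.0, 7.0], [328.0, -15.0], [417.0, 115.0], [386.0, 137.0]]
pink [[276.0, -128.0], [320.0, -275.0], [354.0, -265.0], [311.0, -118.0]]
-71 10 [-13.4  13.1]
-63 63 [-13.3  17.6]
-55 68 [-13.6  16.9]
-47 59 [-14.4  16.6]
-39 64 [-15.6  15.8]
-31 65 [-16.   14.9]
-23 63 [-15.8  14.6]
-15 44 [-16.9  13.6]
-7 18 [-15.7  14.2]
t 0.1 pos [ 0.2704 -0.5351  0.3031] rpy [-3.1399e+00 -2.0000e-04  4.6780e-01] F [ 0.  -0.3 -0.5] op 0.0854 q [-1.22  0.36  1.51  0.    1.27 -0.12]
shift [ 0.5747 -0.3533  0.0838] turn [-1.700e-03  4.000e-04  7.058e-01]
```

>>> apply_moves(deltas=[[[0.034,-0.021,0.005],[0,0,0]],[[0.068,-0.042,0.01],[0,0,0]],[[0.102,-0.063,0.015],[0,0,0]],[[0.136,-0.084,0.02],[0,0,0]],[[0.17,-0.105,0.025],[0,0,0]]], hand=0)

```text
time: 0.52
ee_pos: [0.3753, -0.3633, 0.2783]
orientation: [-3.141, 0.0, 0.467]
ft_force: [0.8, -0.3, -0.8]
opening: 0.0854
```

>>> apply_moves(deltas=[[[0.034,-0.021,0.005],[0,0,0]],[[0.068,-0.042,0.01],[0,0,0]],[[0.102,-0.063,0.015],[0,0,0]],[[0.136,-0.084,0.02],[0,0,0]],[[0.17,-0.105,0.025],[0,0,0]]])

```text
time: 0.93
ee_pos: [0.4798, -0.1928, 0.2535]
orientation: [-3.141, 0.0, 0.468]
ft_force: [1.4, -1.0, 0.4]
opening: 0.0854
```

>>> apply_moves(deltas=[[[0.034,-0.021,0.005],[0,0,0.12]],[[0.068,-0.042,0.01],[0,0,0.24]],[[0.102,-0.063,0.015],[0,0,0.36]],[[0.136,-0.084,0.02],[0,0,0.48]],[[0.17,-0.105,0.025],[0,0,0.6]]])

```text
time: 1.35
ee_pos: [0.5789, -0.0313, 0.2297]
orientation: [3.142, 0.001, -0.111]
ft_force: [1.6, 0.2, -0.4]
opening: 0.0856
```

```bash
python3 -c "
from h import *; delta([.624,.0395,.22],-.26)"
```

```text
t 1.35 pos [ 0.5789 -0.0313  0.2297] rpy [ 3.1416e+00  7.0000e-04 -1.1100e-01] F [ 1.6  0.2 -0.4] op 0.0856 q [-0.17  0.41  1.64 -0.    1.1   1.51]
shift [ 0.037  -0.0753  0.0096] turn [1.00e-04 7.00e-04 1.49e-01]
```

>>> apply_moves(deltas=[[[0.016,-0.032,0.005],[0,0,0.1]],[[0.03,-0.062,0.009],[0,0,0.13]],[[0.031,-0.063,0.009],[0,0,0.13]],[[0.031,-0.063,0.009],[0,0,0.13]]])

```text
time: 1.68
ee_pos: [0.6163, 0.0279, 0.2203]
orientation: [3.141, 0.001, -0.232]
ft_force: [-0.3, -0.9, -0.2]
opening: 0.0853
```

```bash
python3 - <<'E'
from h import *
from cell import *
delta([.624,.0395,.22],-.26)
c=get_calibration("wrist"); p,d=capture("wrist"); np.savez("wrist.npz",p=p,d=d,**c); print(c)
cv2.imwrite("pics/wrist1.png",p[:,:,::-1])
E
```

```text
t 1.6833 pos [0.6163 0.0279 0.2203] rpy [ 3.1414e+00  1.1000e-03 -2.3170e-01] F [-0.3 -0.9 -0.2] op 0.0853 q [-0.07  0.46  1.56  0.    1.11  1.74]
shift [ 0.0049 -0.013   0.0003] turn [0.0002 0.0011 0.0283]
{'fx': 325.19226210127806, 'fy': 325.19226210127806, 'cx': 282.26616139723205, 'cy': 209.58734905647813, 'extrinsics': array([[-2.28763880e-01, -9.26274678e-01, -2.99470045e-01,
         6.92849049e-01],
       [-9.73481734e-01,  2.17870451e-01,  6.97551460e-02,
         9.78859691e-03],
       [ 6.33248292e-04,  3.07486077e-01, -9.51552369e-01,
         2.89201162e-01],
       [ 0.00000000e+00,  0.00000000e+00,  0.00000000e+00,
         1.00000000e+00]])}
```

View pics/wrist1.png

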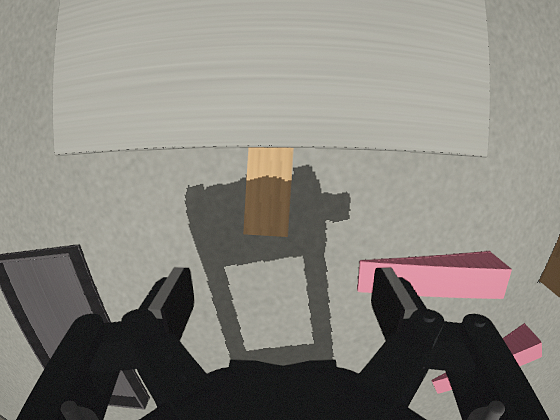

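The wrist view shows the wedge from (270,147) at the lid edge to (267,235) at the thick end. A pink look-alike at (435,275) lies near the right finger's path.

```bash
cat >> h.py <<'E'
def wpts(f="wrist.npz"):
    z=np.load(f); p,d,E=z['p'],z['d'],z['extrinsics']; v,u=np.mgrid[:420,:560]
    x,y=(u-z['cx'])/z['fx'],(v-z['cy'])/z['fy']; r=np.hypot(x,y)+1e-9; k=np.tan(r)/r
    c=np.stack([x*k*d,y*k*d,d],-1)
    return p,d,c@E[:3,:3].T+E[:3,3],cv2.cvtColor(p,cv2.COLOR_RGB2HSV)
E
python3 - <<'E'
from h import *
p,d,P,h=wpts()
print("px",h[165,270],h[210,267],h[275,435],P[300,290].round(4),P[235,267].round(4))
m=(h[...,0]>8)&(h[...,0]<22)&(h[...,1]>70)&(d>0); o=np.zeros_like(m); o[148:240,235:305]=m[148:240,235:305]
q=P[o]; print("wedge",len(q),rect(q),np.percentile(q[:,2],[2,98]).round(4))
a=-.238; W=np.array([[np.cos(a),-np.sin(a)],[np.sin(a),np.cos(a)]])
L=(q[:,:2]-[.6655,.0285])@W*1000
for x in range(-80,0,10):
    s=(L[:,0]>x)&(L[:,0]<x+10); w=L[s]
    if len(w)>20: print(x+5,len(w),np.percentile(w[:,1],[2,98]).round(1),np.median(q[s,2]).round(4))
m=(h[...,0]>150)&(h[...,1]>60)&(d>0)
k,l,s,c=cv2.connectedComponentsWithStats(m.astype(np.uint8))
for i in range(1,k):
    if s[i,4]>150: Q=P[l==i]; R=(Q[:,:2]-[.6655,.0285])@W*1000; print("pink",s[i],cv2.boxPoints(cv2.minAreaRect(R.astype(np.float32))).round().tolist(),Q[:,2].max().round(3))
g=(P[...,2]>.04)&(P[...,2]<.08)&(h[...,1]<60); g[165:]=0
for u in (120,200,270,340,420):
    v=np.where(g[:,u])[0].max(); print("lid edge",u,v,P[v-2,u].round(4))
E
```

```text
px [ 17  98 208] [ 17 109 112] [174  84 224] [ 0.5015  0.0461 -0.001 ] [0.5983 0.0445 0.0465]
wedge 3933 (array([622.6,  40.6]), array([40.3, 89.5]), 71.8) [0.028  0.0464]
-65 515 [-16.4  18.2] 0.0454
-55 582 [-17.1  17.6] 0.0427
-45 585 [-17.8  17.4] 0.04
-35 586 [-17.8  16.7] 0.0372
-25 582 [-18.5  16. ] 0.0344
-15 569 [-19.2  15.4] 0.0317
-5 506 [-19.2  14.7] 0.0291
pink [ 357  251  155   48 5114] [[-224.0, -276.0], [-134.0, -311.0], [-34.0, -57.0], [-124.0, -22.0]] 0.184
pink [ 502  323   40   44 1032] [[-286.0, -356.0], [-253.0, -387.0], [-1.0, -113.0], [-35.0, -83.0]] 0.236
pink [432 373  20  21 267] [[-353.0, -248.0], [-342.0, -267.0], [-46.0, -92.0], [-58.0, -73.0]] 0.219
lid edge 120 150 [0.6979 0.1427 0.0488]
lid edge 200 147 [0.6813 0.0762 0.0486]
lid edge 270 146 [0.6687 0.0247 0.0476]
lid edge 340 148 [ 0.6561 -0.0258  0.05  ]
lid edge 420 152 [ 0.6404 -0.0894  0.0489]
```

```bash
python3 - <<'E'
from h import *
p,d,P,h=wpts()
a=-.285; W=np.array([[np.cos(a),-np.sin(a)],[np.sin(a),np.cos(a)]])
m=(h[...,0]>150)&(h[...,1]>60)&(d>0)&(P[...,2]<.06); m[:, :380]&=True
m=cv2.erode(m.astype(np.uint8),np.ones((3,3)))>0; m[310:]=0
Q=P[m]; R=(Q[:,:2]-[.6655,.0285])@W*1000
print("pink rel lid edge, along wedge",cv2.boxPoints(cv2.minAreaRect(R.astype(np.float32))).round().tolist(),Q[:,2].max().round(3))
c=np.array([.6655,.0285])+W@[-.043,-.001]*1; c=np.array([.6655,.0285])+np.array([[np.cos(.238),np.sin(.238)],[-np.sin(.238),np.cos(.238)]])@[-.043,-.0003]
print(c); delta([*c,.11],-.285)
E
```

```text
pink rel lid edge, along wedge [[-146.0, -99.0], [-134.0, -256.0], [-97.0, -254.0], [-110.0, -97.0]] 0.048
[0.62364138 0.03834611]
t 1.7333 pos [0.6156 0.0267 0.2205] rpy [ 3.141e+00  1.500e-03 -2.330e-01] F [ 0.  -0.  -0.7] op 0.0857 q [-0.07  0.46  1.56 -0.    1.11  1.74]
shift [ 0.0053 -0.0133  0.1105] turn [0.0007 0.0015 0.052 ]
```

>>> apply_moves(deltas=[[[0.0053,-0.0133,0.03],[0,0,0.05]],[[0.0053,-0.0133,0.06],[0,0,0.05]],[[0.0053,-0.0133,0.085],[0,0,0.05]],[[0.0053,-0.0133,0.085],[0,0,0.05]]])

```text
time: 2.07
ee_pos: [0.62, 0.0366, 0.1316]
orientation: [3.139, 0.009, -0.286]
ft_force: [-0.8, -0.1, -0.0]
opening: 0.0857
```

```bash
python3 -c "
from h import *; delta([.6236,.0383,.078],-.285)"
```

```text
t 2.0667 pos [0.62   0.0366 0.1316] rpy [ 3.139   0.0092 -0.2863] F [-0.8 -0.1 -0. ] op 0.0857 q [-0.05  0.58  1.62 -0.    0.95  1.81]
shift [ 0.0035 -0.0027  0.0536] turn [ 0.0026  0.0092 -0.0013]
```

>>> apply_moves(deltas=[[[0.002,-0.0015,0.025],[0,0.003,0]],[[0.002,-0.0015,0.048],[0,0.003,0]],[[0.002,-0.0015,0.05],[0,0.003,0]],[[0.002,-0.0015,0.05],[0,0.003,0]]])

```text
time: 2.4
ee_pos: [0.6255, 0.0378, 0.0862]
orientation: [3.141, -0.0, -0.286]
ft_force: [0.2, -0.5, 1.1]
opening: 0.0851
```

```bash
python3 -c "
from h import *; delta([.6236,.0383,.078],-.285)"
```

```text
t 2.4 pos [0.6255 0.0378 0.0862] rpy [ 3.1409e+00 -4.0000e-04 -2.8630e-01] F [ 0.2 -0.5  1.1] op 0.0851 q [-0.05  0.65  1.64 -0.    0.86  1.81]
shift [-0.0019  0.0001  0.0082] turn [ 0.0007 -0.0004 -0.0013]
```

>>> apply_moves(deltas=[[[0,0,0.004],[0,0,0]],[[0,0,0.007],[0,0,0]],[[0,0,0.007],[0,0,0]],[[0,0,0.007],[0,0,0]]])

```text
time: 2.73
ee_pos: [0.627, 0.0388, 0.0801]
orientation: [-3.141, -0.004, -0.285]
ft_force: [0.5, 0.2, 0.9]
opening: 0.0854
```

>>> apply_moves(deltas=[[[0,0,0],[0,0,0]],[[0,0,0],[0,0,0]],[[0,0,0],[0,0,0]],[[0,0,0],[0,0,0]],[[0,0,0],[0,0,0]]], hand=1)

```text
time: 3.15
ee_pos: [0.6265, 0.0386, 0.0796]
orientation: [3.141, -0.003, -0.285]
ft_force: [-1.7, -2.0, 4.9]
opening: 0.0351
```

>>> apply_moves(deltas=[[[0,0,0],[0,0,0]],[[0,0,0],[0,0,0]],[[0,0,0],[0,0,0]],[[0,0,0],[0,0,0]],[[0,0,0],[0,0,0]]])

```text
time: 3.57
ee_pos: [0.6265, 0.0386, 0.0796]
orientation: [3.141, -0.003, -0.285]
ft_force: [-2.1, -1.1, 5.4]
opening: 0.0352
```

>>> apply_moves(deltas=[[[-0.002,0,0],[0,0,0]],[[-0.005,0,0],[0,0,0]],[[-0.008,0,0],[0,0,0]],[[-0.011,0,0],[0,0,0]],[[-0.014,0,0],[0,0,0]]])

```text
time: 3.98
ee_pos: [0.6157, 0.0425, 0.0796]
orientation: [-3.14, -0.008, -0.285]
ft_force: [5.7, -2.0, -1.3]
opening: 0.0352
```

>>> apply_moves(deltas=[[[-0.003,0,0],[0,0,0]],[[-0.006,0,0],[0,0,0]],[[-0.009,0,0],[0,0,0]],[[-0.012,0,0],[0,0,0]],[[-0.015,0,0],[0,0,0]]])

```text
time: 4.4
ee_pos: [0.6014, 0.0468, 0.0796]
orientation: [-3.14, -0.008, -0.285]
ft_force: [6.6, -1.2, -1.1]
opening: 0.0354
```

```bash
python3 -c "
from h import *; delta([.6265,.0386,.0796],-.285)
from cell import *
p,d=capture('side'); cv2.imwrite('pics/side2.png',cv2.resize(p[150:280,50:270,::-1],None,fx=3,fy=3))"
```

```text
t 4.4 pos [0.6014 0.0468 0.0796] rpy [-3.1403 -0.0085 -0.2852] F [ 6.6 -1.2 -1.1] op 0.0354 q [-0.04  0.63  1.7  -0.    0.8   1.82]
shift [0.0264 0.0008 0.0003] turn [-0.0013 -0.0085 -0.0002]
```

View pics/side2.png

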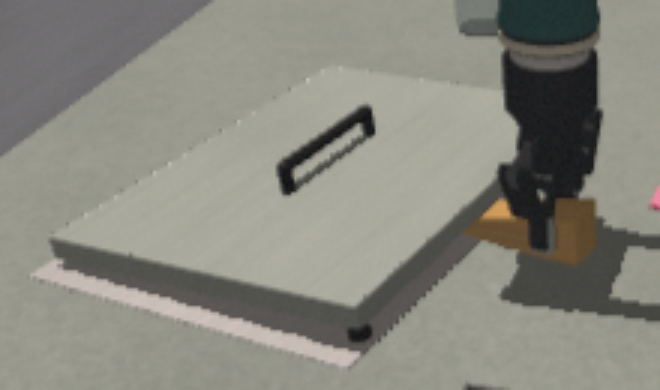

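The crop shows the fingers holding the thick end at (545,230), with the lid still riding on the wedge and no slip. The pull continues.

>>> apply_moves(deltas=[[[-0.003,0,0],[0,0,0]],[[-0.006,0,0],[0,0,0]],[[-0.009,0,0],[0,0,0]],[[-0.012,0,0],[0,0,0]],[[-0.015,0,0],[0,0,0]]])

```text
time: 4.87
ee_pos: [0.587, 0.0511, 0.0796]
orientation: [-3.14, -0.009, -0.285]
ft_force: [7.2, -2.3, -1.2]
opening: 0.0353
```

>>> apply_moves(deltas=[[[-0.003,0,0],[0,0,0]],[[-0.006,0,0],[0,0,0]],[[-0.009,0,0],[0,0,0]],[[-0.012,0,0],[0,0,0]],[[-0.015,0,0],[0,0,0]]])

```text
time: 5.28
ee_pos: [0.5727, 0.0553, 0.0796]
orientation: [-3.14, -0.009, -0.285]
ft_force: [5.9, -1.9, -0.8]
opening: 0.0352
```

>>> apply_moves(deltas=[[[-0.003,0,0],[0,0,0]],[[-0.006,0,0],[0,0,0]],[[-0.009,0,0],[0,0,0]],[[-0.012,0,0],[0,0,0]],[[-0.015,0,0],[0,0,0]]])

```text
time: 5.7
ee_pos: [0.5585, 0.0595, 0.0796]
orientation: [-3.14, -0.009, -0.285]
ft_force: [6.6, -2.3, -1.1]
opening: 0.0352
```

>>> apply_moves(deltas=[[[-0.003,0,0],[0,0,0]],[[-0.006,0,0],[0,0,0]],[[-0.009,0,0],[0,0,0]],[[-0.012,0,0],[0,0,0]],[[-0.015,0,0],[0,0,0]]])

```text
time: 6.12
ee_pos: [0.5425, 0.064, 0.0797]
orientation: [-3.141, -0.006, -0.285]
ft_force: [3.5, -1.3, 4.8]
opening: 0.035
```

>>> apply_moves(deltas=[[[-0.004,0,0],[0,0,0]],[[-0.009,0,0],[0,0,0]],[[-0.014,0,0],[0,0,0]],[[-0.019,0,0],[0,0,0]],[[-0.024,0,0],[0,0,0]]])

```text
time: 6.53
ee_pos: [0.5196, 0.0708, 0.0796]
orientation: [-3.14, -0.007, -0.285]
ft_force: [3.7, -1.4, 5.8]
opening: 0.0355
```

```bash
python3 -c "
from h import *; delta([.6265,.0386,.0796],-.285)
from cell import *
p,d=capture('side'); np.savez('side3.npz',p=p,d=d,**get_calibration('side')); cv2.imwrite('pics/side3.png',p[120:380,40:360,::-1].repeat(2,0).repeat(2,1))
p,d,P,h=pts('side','side3.npz'); print('lid front corner top',[P[v,u].round(4) for u,v in((150,240),(165,245),(180,225))])"
```

```text
t 6.5333 pos [0.5196 0.0708 0.0796] rpy [-3.1404 -0.0066 -0.2853] F [ 3.7 -1.4  5.8] op 0.0355 q [ 0.    0.56  1.88 -0.    0.69  1.86]
shift [0.1117 0.0008 0.0008] turn [-0.0012 -0.0066 -0.0003]
lid front corner top [array([0.7778, 0.1575, 0.0308]), array([0.7352, 0.1721, 0.0312]), array([0.7318, 0.0811, 0.0306])]
```

View pics/side3.png

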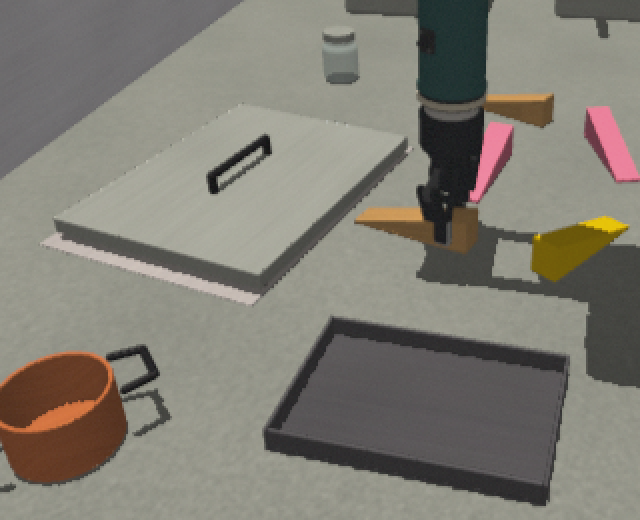

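The lid now lies shut: its top reads 31 mm, against 8 + 22 expected. The wedge is clear of the edge with its tip at (357,216) in the crop. Next I lift it and carry it to the tray.

>>> apply_moves(deltas=[[[0,0,-0.015],[0,0,0]],[[0,0,-0.035],[0,0,0]],[[0,0,-0.055],[0,0,0]],[[0,0,-0.07],[0,0,0]],[[0,0,-0.07],[0,0,0]]])

```text
time: 7.0
ee_pos: [0.5182, 0.0711, 0.1508]
orientation: [-3.141, -0.005, -0.285]
ft_force: [1.6, -0.3, -1.6]
opening: 0.0353
```

```bash
python3 -c "
from h import *; delta([.4457,.3604,.15],-.087)"
```

```text
t 7.0 pos [0.5182 0.0711 0.1508] rpy [-3.1405 -0.005  -0.2853] F [ 1.6 -0.3 -1.6] op 0.0353 q [ 0.    0.44  1.84 -0.    0.86  1.86]
shift [-0.151  -0.2572  0.0003] turn [-0.0006 -0.0051 -0.1983]
```

>>> apply_moves(deltas=[[[-0.012,-0.02,0],[0,0,-0.03]],[[-0.028,-0.048,0],[0,0,-0.06]],[[-0.044,-0.075,0],[0,0,-0.1]],[[-0.06,-0.102,0],[0,0,-0.14]],[[-0.076,-0.129,0],[0,0,-0.198]]])

```text
time: 7.42
ee_pos: [0.4793, 0.2168, 0.1471]
orientation: [3.14, 0.0, -0.086]
ft_force: [0.4, 0.3, -1.9]
opening: 0.0352
```

```bash
python3 -c "
from h import *; delta([.4457,.3604,.15],-.087)"
```

```text
t 7.4167 pos [0.4793 0.2168 0.1471] rpy [ 3.1401e+00  4.0000e-04 -8.6100e-02] F [ 0.4  0.3 -1.9] op 0.0352 q [ 0.29  0.45  1.83 -0.    0.86  1.95]
shift [-0.0458 -0.1402 -0.0031] turn [0.0015 0.0004 0.0009]
```

>>> apply_moves(deltas=[[[-0.01,-0.032,0],[0,0,0]],[[-0.022,-0.07,0],[0,0,0]],[[-0.034,-0.105,0],[0,0,0]],[[-0.044,-0.135,0],[0,0,0]],[[-0.044,-0.135,0],[0,0,0]]])

```text
time: 7.83
ee_pos: [0.4469, 0.359, 0.147]
orientation: [-3.14, -0.001, -0.084]
ft_force: [0.8, 0.3, -1.8]
opening: 0.0352
```

```bash
python3 -c "
from h import *; delta([.4457,.3604,.0845],-.087)
from cell import *
p,d=capture('side'); cv2.imwrite('pics/side4.png',p[120:380,100:420,::-1].repeat(2,0).repeat(2,1))"
```

```text
t 7.8333 pos [0.4469 0.359  0.147 ] rpy [-3.1405e+00 -1.2000e-03 -8.3800e-02] F [ 0.8  0.3 -1.8] op 0.0352 q [0.56 0.5  1.73 0.   0.91 2.21]
shift [-0.0014 -0.0013  0.0625] turn [-0.0011 -0.0012  0.0032]
```

View pics/side4.png

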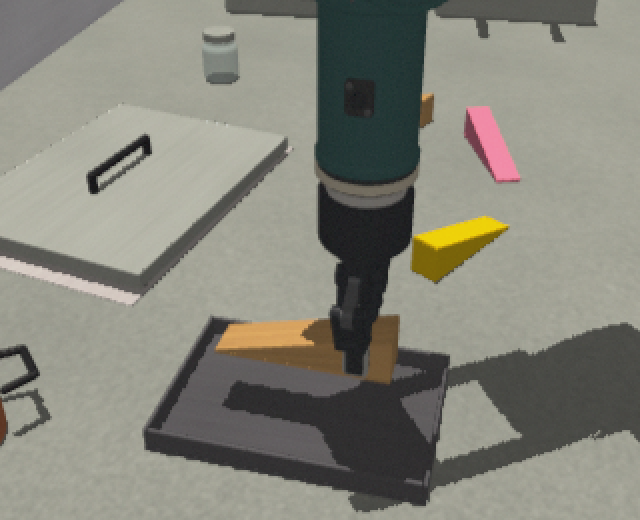

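The wedge hangs level over the tray, tip at (220,345), thick end at (395,350). I lower it now.

>>> apply_moves(deltas=[[[0,0,0.015],[0,0,0]],[[0,0,0.032],[0,0,0]],[[0,0,0.047],[0,0,0]],[[0,0,0.055],[0,0,0]],[[0,0,0.056],[0,0,0]]])

```text
time: 8.3
ee_pos: [0.4478, 0.3523, 0.09]
orientation: [3.138, 0.002, -0.088]
ft_force: [-0.1, -0.6, -1.5]
opening: 0.0353
```

>>> apply_moves(deltas=[[[0,0,0.002],[0,0,0]],[[0,0,0.003],[0,0,0]],[[0,0,0.005],[0,0,0]],[[0,0,0.006],[0,0,0]],[[0,0,0.006],[0,0,0]]])

```text
time: 8.72
ee_pos: [0.4496, 0.3543, 0.0868]
orientation: [3.141, -0.003, -0.087]
ft_force: [-0.7, 0.2, -0.7]
opening: 0.0351
```

>>> apply_moves(deltas=[[[0,0,0.001],[0,0,0]],[[0,0,0.002],[0,0,0]],[[0,0,0.003],[0,0,0]],[[0,0,0.003],[0,0,0]]])

```text
time: 9.05
ee_pos: [0.4496, 0.3543, 0.0836]
orientation: [3.141, -0.003, -0.087]
ft_force: [0.1, 0.5, 0.1]
opening: 0.0349
```

>>> apply_moves(deltas=[[[0,0,0],[0,0,0]],[[0,0,0],[0,0,0]],[[0,0,0],[0,0,0]],[[0,0,0],[0,0,0]],[[0,0,0],[0,0,0]]], hand=0.2)

```text
time: 9.47
ee_pos: [0.4495, 0.3542, 0.0835]
orientation: [3.141, -0.003, -0.087]
ft_force: [-0.2, -0.3, -0.3]
opening: 0.0683
```

>>> apply_moves(deltas=[[[0,0,-0.015],[0,0,0]],[[0,0,-0.04],[0,0,0]],[[0,0,-0.075],[0,0,0]],[[0,0,-0.11],[0,0,0]],[[0,0,-0.14],[0,0,0]]])

```text
time: 9.88
ee_pos: [0.4491, 0.3543, 0.2255]
orientation: [3.141, -0.003, -0.087]
ft_force: [-0.2, 0.4, -0.4]
opening: 0.0683
```

>>> apply_moves(deltas=[[[-0.01,0.03,-0.01],[0,0,0]],[[-0.02,0.06,-0.02],[0,0,0]],[[-0.03,0.09,-0.03],[0,0,0]],[[-0.03,0.12,-0.03],[0,0,0]],[[-0.03,0.13,-0.03],[0,0,0]]])

```text
time: 10.3
ee_pos: [0.4061, 0.2246, 0.2539]
orientation: [3.14, -0.003, -0.088]
ft_force: [0.1, 0.4, 0.2]
opening: 0.0684
```

```bash
python3 - <<'E'
from h import *
from cell import *
for n in("scene","side"):
    p,d=capture(n); np.savez(f'{n}9.npz',p=p,d=d,**get_calibration(n)); cv2.imwrite(f'pics/{n}9.png',p[:,:,::-1])
    p,d,P,h=pts(n,f'{n}9.npz'); b=(395,205,495,330) if n=="scene" else (170,265,330,365)
    m=(h[...,0]<20)&(h[...,0]>8)&(h[...,1]>110)&(d>0); o=np.zeros_like(m); o[b[1]:b[3],b[0]:b[2]]=m[b[1]:b[3],b[0]:b[2]]
    q=P[o]; print("wedge",len(q),rect(q),np.percentile(q[:,2],[2,98]).round(4))
    Z=P[...,2]; g=(Z>.02)&(Z<.06)&(h[...,1]<60)&(h[...,2]>90)&(P[...,0]>.62)&(P[...,1]<.25)
    q=P[g]; e=(q[:,:2]-[.6655,.0285])@[.971,-.238]; print("lid front top z",np.median(q[(e>0)&(e<.03),2]).round(4))
    if n=="scene": q=P[120:240,115:200][m[120:240,115:200]]; print("spare",rect(q))
E
```

```text
wedge 1255 (array([499.9, 348.2]), array([ 43.3, 160.1]), 80.9) [0.0065 0.0492]
lid front top z 0.0285
spare (array([ 488.7, -334.2]), array([ 36.2, 156.7]), 62.1)
wedge 1983 (array([497.3, 349.3]), array([ 39.1, 159.2]), 83.6) [0.007  0.0518]
lid front top z 0.0317
```

View pics/side9.png

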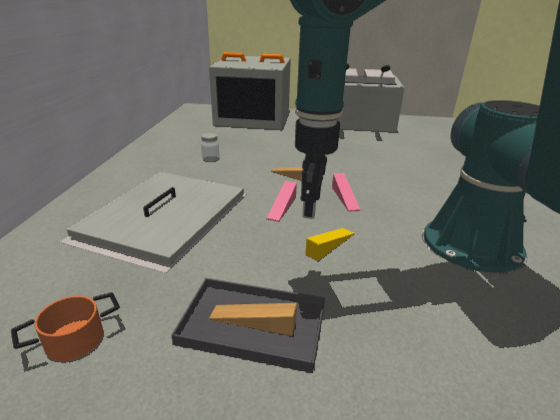

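The side view shows the wedge lying flat in the tray at (253,318), the lid shut, and the hand clear of everything. I hand in.

```bash
python3 -c "
from cell import workorder; print(workorder.hand_in())"
```

```text
the job is handed in; nothing more can be done
None
```

The lid is shut, the wedge lies flat in the tray, and the job is handed in at about 10 s of the 40 s allowed. I gripped the wedge at its thick end and drew it straight out, about 110 mm at roughly 36 mm/s, faster over the last 24 mm. The pull force stayed around 4–8 N, and the lid rode down the slope.

My last checks, from the scene and side cameras:
- **Lid:** the front top reads 28.5 mm in one view and 31.7 mm in the other, against 30 mm when fully shut. Both are within the calibration error, and both put the underside below the 12.5 mm limit.
- **Wedge:** its middle is within about 8 mm of the tray's centre. Its top runs from about 7 mm to 50 mm, as expected for a wedge flat on the tray floor.
- **Spare wedge:** moved less than 1 mm by measurement.
- **Gripper:** open and clear of everything.

No check failed. The two views put the wedge's yaw at about 3 degrees apart, which does not matter here. I did not measure the lid's speed directly; at my pull speed and the wedge's slope it should have been about 10 mm/s.

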